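Steady the rocking casting board

TASK

The bamboo casting board rocks because the rubber pad under one of its corners has gone soft, and the soap would set crooked. With a fingertip press down on the metal corner plates until you find the corner that gives, press the red shim lever of that corner down flat, then press that corner's plate once more, firmly enough to show that it no longer gives, and take the hand away. Leave the other three levers up, lift or carry nothing, and do not shift the board, the mould or the things around it.

Things in the scene. Friction and masses are not known exactly. Their poses are not given: they have to be found in the camera images.
- mat: thin grey bench mat, 320 x 500 x 2 mm, fixed; origin: centre of its underside, straight below the board's centre. On it, under the board's corners, lie four black rubber pads alike, 12 mm high. One of them, any of the four, has gone soft: its corner starts to give at about 3 N, is down by its full 4 mm at 7 to 8 N and springs back. The other three do not give
- board: bamboo casting board, 170 (x) x 270 (y) x 18 mm, on four 14 mm feet on the pads; loose, about 1.4 kg. Origin: its centre at the level of the undersides of its feet, 14 mm above the bench; its wooden top is 32 mm above the origin. x to its far long edge, y to its left end, z up. A green bubble level, 28 mm across, 9 mm high, is fixed in the middle of the far edge
- plate_near_left: aluminium plate, 34 x 34 x 2 mm, screwed on top of the board at its near left corner, straight above that corner's foot: the place to press that corner. Origin: centre of its top face, 48 mm above the bench while the board is level; in the board's frame x -67, y +115, z +34 mm; fixed to the board, same axes
- shim_near_left (a joint): red cam lever (shim) of the near left corner, beside the near long edge: 0 rad = up (start, 37 degrees), 0.65 = flat, its stop; stays where left. Pivot in the board's frame x -107, y +115, z +26 mm, axis x. 90 mm long, points along the edge to the middle. 2 to 5 N straight down 48 mm from the pivot turns it (the finger slides along it). Flat, its cam reaches 4 mm below the foot: fills a soft pad, jacks up a sound one
- tip_near_left (a point): on the upper face of the near left shim lever (here 20 mm wide, 9 mm thick), 14 mm from its free end; in the board's frame x -110, y +39, z +36 mm when flat (4 mm above the wooden top), y +61, z +80 mm when up. The bench is 14 mm below the board's origin
- plate_near_right: aluminium plate, 34 x 34 x 2 mm, screwed on top of the board at its near right corner, straight above that corner's foot: the place to press that corner. Origin: centre of its top face, 48 mm above the bench while the board is level; in the board's frame x -67, y -115, z +34 mm; fixed to the board, same axes
- shim_near_right (a joint): red cam lever (shim) of the near right corner, beside the near long edge: 0 rad = up (start, 37 degrees), 0.65 = flat, its stop; stays where left. Pivot in the board's frame x -107, y -115, z +26 mm, axis x. 90 mm long, points along the edge to the middle. 2 to 5 N straight down 48 mm from the pivot turns it (the finger slides along it). Flat, its cam reaches 4 mm below the foot: fills a soft pad, jacks up a sound one
- tip_near_right (a point): on the upper face of the near right shim lever (here 20 mm wide, 9 mm thick), 14 mm from its free end; in the board's frame x -110, y -39, z +36 mm when flat (4 mm above the wooden top), y -61, z +80 mm when up. The bench is 14 mm below the board's origin
- plate_far_left: aluminium plate, 34 x 34 x 2 mm, screwed on top of the board at its far left corner, straight above that corner's foot: the place to press that corner. Origin: centre of its top face, 48 mm above the bench while the board is level; in the board's frame x +67, y +115, z +34 mm; fixed to the board, same axes
- shim_far_left (a joint): red cam lever (shim) of the far left corner, beside the far long edge: 0 rad = up (start, 37 degrees), 0.65 = flat, its stop; stays where left. Pivot in the board's frame x +107, y +115, z +26 mm, axis x. 90 mm long, points along the edge to the middle. 2 to 5 N straight down 48 mm from the pivot turns it (the finger slides along it). Flat, its cam reaches 4 mm below the foot: fills a soft pad, jacks up a sound one
- tip_far_left (a point): on the upper face of the far left shim lever (here 20 mm wide, 9 mm thick), 14 mm from its free end; in the board's frame x +110, y +39, z +36 mm when flat (4 mm above the wooden top), y +61, z +80 mm when up. The bench is 14 mm below the board's origin
- plate_far_right: aluminium plate, 34 x 34 x 2 mm, screwed on top of the board at its far right corner, straight above that corner's foot: the place to press that corner. Origin: centre of its top face, 48 mm above the bench while the board is level; in the board's frame x +67, y -115, z +34 mm; fixed to the board, same axes
- shim_far_right (a joint): red cam lever (shim) of the far right corner, beside the far long edge: 0 rad = up (start, 37 degrees), 0.65 = flat, its stop; stays where left. Pivot in the board's frame x +107, y -115, z +26 mm, axis x. 90 mm long, points along the edge to the middle. 2 to 5 N straight down 48 mm from the pivot turns it (the finger slides along it). Flat, its cam reaches 4 mm below the foot: fills a soft pad, jacks up a sound one
- tip_far_right (a point): on the upper face of the far right shim lever (here 20 mm wide, 9 mm thick), 14 mm from its free end; in the board's frame x +110, y -39, z +36 mm when flat (4 mm above the wooden top), y -61, z +80 mm when up. The bench is 14 mm below the board's origin
- mould: pink six-cell mould, 96 x 146 x 24 mm, empty, standing loose on the middle of the board; origin: centre of its underside
- dropper: dark red dropper bottle with white cap, 34 mm in diameter, 85 mm tall, beside the left end of the board; origin: centre of its underside
- beaker: glass beaker, 68 mm in diameter, 92 mm tall, beside the right end of the board; origin: centre of its underside
- cup: clear plastic cup, 68 mm in diameter, 70 mm tall; origin: centre of its underside
- jar: brown jar with black lid, 64 mm in diameter, 85 mm tall; origin: centre of its underside
- carton: purple carton, 45 x 85 x 130 mm, upright; origin: centre of its underside
- knife: palette knife with lime green handle, 200 mm long, lying flat; origin: centre of its underside

How it is judged:
By the outcome, as a careful person would: the job done as asked, in the order asked, and still so for the second after the job is handed in, with the robot touching nothing.
It also fails if it takes over 64 s, if anything falls off the work surface, if the arm or the gripper's body presses on something with over 40 N, if the wrist force passes 120 N, or if a joint passes its speed limit or range.

ROBOT

A 6-joint arm with a two-finger parallel gripper is mounted at the origin on the work surface. World frame = base frame: x ahead of the robot, y to its left, z up, the work surface at z = 0. Lengths are in m, angles in rad, forces in N, time in s.
With the tool pointing down it reaches from about 0.375 to 0.975 m from the base axis. Payload 3.8 kg.
Tool frame: the origin (TCP) lies midway between the tips of the shut fingers; the grasp point (between the pads) lies 19 mm behind it; z points along the fingers, y is the direction in which the jaws open and shut (so a half turn about z gives the same grasp; the last joint's range is limited). The gripper opens to 85 mm and grips with 20 to 120 N. Pads are 22 mm wide; open, the fingers measure 114 mm over their backs; the gripper's body (76 mm by 85 mm) begins 54 mm behind the grasp point. The pads swing forward as they close: fully open they stand 13 mm farther back than shut.
Start: joints at [-1.376, 0.264, 1.604, -0, 1.274, -0.037], TCP at [0.155, -0.657, 0.231] pointing down, gripper open.
Joint ranges: [-2.63, 2.63], [-0.94, 2.18], [0.31, 2.57], [-1.31, 4.45], [0, 2.66], [-2.55, 2.55]. Speed limits (rad/s): [2.57, 2.57, 3.14, 3.14, 3.14, 3.14].

INTERFACE

Orientations are given as a rotation vector (axis times angle).
In Python, from workcell import bot gives the robot as it stands. The module is installed in compiled form; this text tells all that it offers.
- The arm moves only by the tool play_rows, never from a script. Its argument "series" is a list of rows, each an object with "translation": the shift along the tool's x, y, z in m, a list of three; "spin": the turn about the tool's z in units of 5 degrees (1.0 is 5 degrees). In form: [{"translation": [dx, dy, dz], "spin": spin}, ...]. A call has 1 to 5 rows; each row shifts and turns the commanded pose from where the row before left it, along the tool's axes as they then stand; what a row does not reach is not made up. A row lasts 1/10 s, in which the tool goes at most 50 mm and 8.59 degrees, less where a joint would pass 70% of its speed; a pose out of reach is approached as far as the arm can. A call is refused whole if a number of a shift passes 0.05 or a number of a turn 1, either way. A call with a gripper value outside its range is refused whole. "jaw" is the gripper's target within -1 to 1 (fully open at 1, half-way at 0, shut at -1), set as the call begins (left out, the last holds). The fingers move at their own pace and stop on an object; "force" is the grip in N (left out, the last holds). Time passes only in rows, so rows that do not move let the fingers close. It gives the time, the measured TCP pose, the force and the opening at its end, in the units of the state.
- bot.read_state(): the state, without advancing time (a new reading comes with each control period).
- bot.read_camera(name): name is "scene" or "top"; returns the picture (384x512x3 uint8, blue, green, red); there is no depth.
- bot.get_calibration(name): a dict with "fov_y" (degrees; the focal length in pixels is half the picture's height over the tangent of half this angle, whatever the lens; pixels are square), "cx", "cy" (the principal point, pixels), "R" (3x3) and "t" (3): a world point X has camera coordinates R X + t. Camera axes: x right, y down, z forward; pixel columns grow to the right and rows downward; lengths in m; the calibration is good to about 2 mm. A picture is of the moment at which its call begins. get_calibration takes no time and is no camera call.
- bot.finish_job(): hands the job in, once; it reports no verdict.
The state is a dict: "time": time; "q": joint angles; "joint_vel": joint speeds; "joint_torque": joint torques, N m; "tool_pos": TCP position; "tcp_rot": TCP orientation; "wrist_force": force on the tool from outside, world axes, zero at the start; "torque": the same for the moment, N m; "width": opening from 0.0 (shut) to 1.0 (fully open).
Only numpy, scipy, OpenCV 4.12 (cv2) and the standard library are available. Lean on these libraries where they do the work, as an engineer would, in place of code of your own. Each camera call takes 0.05 s, during which the arm holds its last target. There are 200 camera calls.

## Working session

There is one attempt and no reset: what is moved stays moved. The work goes in short steps, Python scripts to look and compute and a tool call to move; the robot and the scene stay as the last step left them, time stands still between calls to the robot, and variables do not carry over. Pictures are saved under pics/ and viewed, about 8 in all and at most 12, crops included, and the job is handed in when it is done.

Besides the shell and the picture viewer there is one more tool, called after ">>>" as name([rows], argument=value, ...), one row to a line, values as JSON. play_rows: Moves the arm, as the interface text tells. Its arguments: {"type":"object","properties":{"series":{"type":"array","items":{"type":"object","properties":{"translation":{"type":"array","items":{"type":"number"}},"spin":{"type":"number"}}}},"jaw":{"type":"number"},"force":{"type":"number"}},"required":["series"]}

```bash
mkdir -p pics
cat > h.py <<'E'
import numpy as np, cv2
from workcell import bot
def K(n):
    c=bot.get_calibration(n); f=192/np.tan(np.radians(c["fov_y"])/2)
    return f,c["cx"],c["cy"],np.array(c["R"]),np.array(c["t"])
def proj(n,X):
    f,cx,cy,R,t=K(n); p=np.atleast_2d(X)@R.T+t
    return np.c_[cx+f*p[:,0]/p[:,2],cy+f*p[:,1]/p[:,2]]
def back(n,u,v,z):
    f,cx,cy,R,t=K(n); d=R.T@np.array([(u-cx)/f,(v-cy)/f,1]); o=-R.T@t
    return o+d*(z-o[2])/d[2]
E
python3 - <<'E'
from h import *
for n in("top","scene"):
    im=bot.read_camera(n); cv2.imwrite(f"pics/{n}0.png",im); c=bot.get_calibration(n); print(c)
s=bot.read_state(); print(s)
E
```

```text
{'fov_y': 45.13660569355717, 'cx': 255.1465711840921, 'cy': 186.01881789891584, 'R': array([[ 0.0108677 , -0.9999384 , -0.00225796],
       [-0.98350407, -0.01028129, -0.18059356],
       [ 0.18055922,  0.00418335, -0.98355522]]), 't': array([4.39552699e-04, 5.74644595e-01, 1.58901237e+00])}
{'fov_y': 54.8524082557651, 'cx': 255.51292163326247, 'cy': 191.46795673596014, 'R': array([[-0.24285705,  0.97002488,  0.00849607],
       [ 0.71783849,  0.18559641, -0.67101555],
       [-0.65247862, -0.15686205, -0.7413946 ]]), 't': array([ 0.13184789, -0.34358237,  1.48767652])}
{'time': 0.1, 'q': array([-1.37589810e+00,  2.64704385e-01,  1.60526825e+00, -1.33187035e-05,
        1.27371783e+00, -3.69183833e-02]), 'joint_vel': array([ 0.00038203, -0.00323686, -0.00332967,  0.00155416,  0.0009162 ,
       -0.00010155]), 'joint_torque': array([-3.87832652e-04, -5.16707826e+01, -3.68590379e+01,  1.34699701e-05,
        6.24805049e-03, -9.58529597e-06]), 'tool_pos': array([ 0.1549282 , -0.65627925,  0.23005199]), 'tcp_rot': array([-3.11843608e+00, -3.63086247e-01,  2.79768636e-04]), 'wrist_force': array([0.08435856, 0.52474933, 0.41123333]), 'torque': array([0.00644628, 0.02882827, 0.01517697]), 'width': 1.0040011315543196}
```

View pics/top0.png

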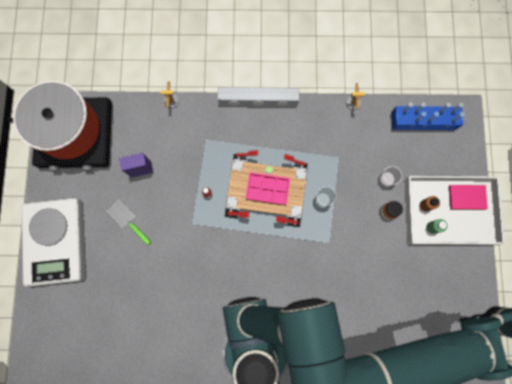

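View pics/scene0.png

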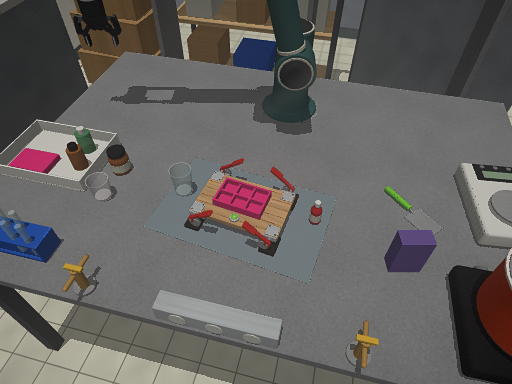

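The top view shows the board around (268,188), with the dropper at (207,192) and the beaker at (325,199). I'll enlarge the board in both views.

Run:
```python
from h import *
a=cv2.imread("pics/top0.png")[135:245,190:345]; cv2.imwrite("pics/ct.png",cv2.resize(a,None,fx=5,fy=5,interpolation=cv2.INTER_CUBIC))
a=cv2.imread("pics/scene0.png")[145:275,165:335]; cv2.imwrite("pics/cs.png",cv2.resize(a,None,fx=4.5,fy=4.5,interpolation=cv2.INTER_CUBIC))
```

```text
(no output)
```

View pics/ct.png

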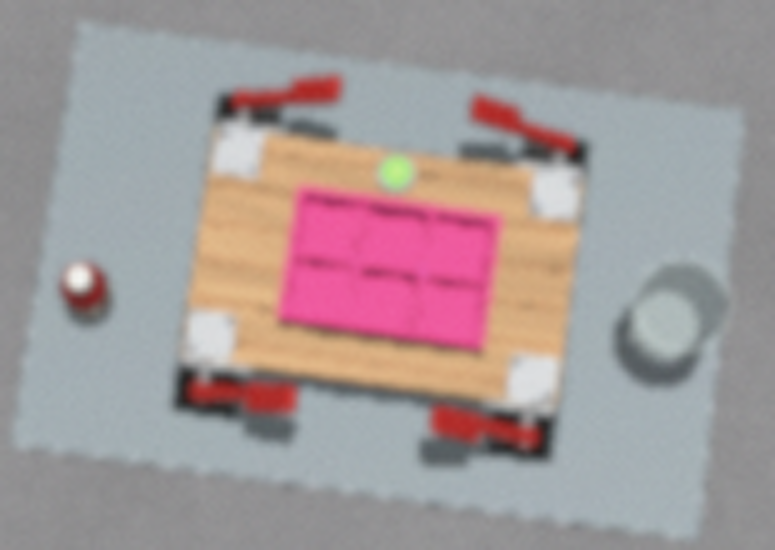

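View pics/cs.png

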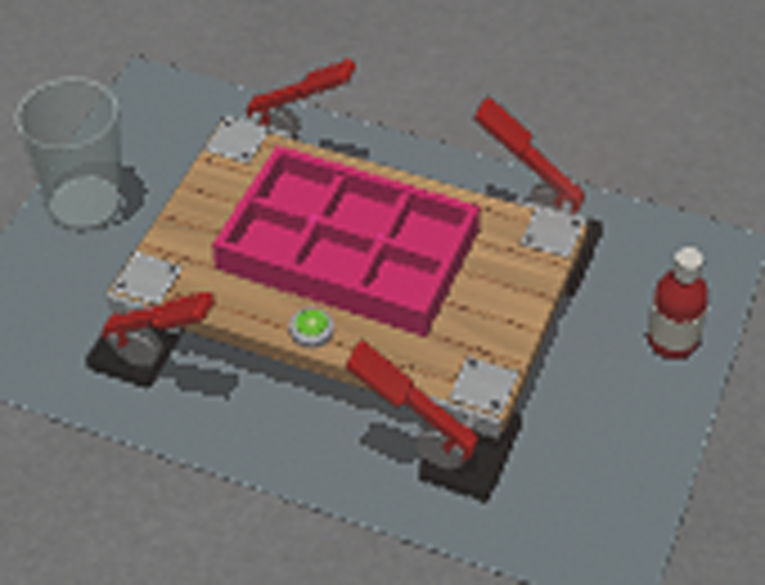

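```bash
cat > fit.py <<'E'
from h import *
from scipy.optimize import least_squares
P={"FL":(67,115),"FR":(67,-115),"NL":(-67,115),"NR":(-67,-115)}
T=dict(FL=(237,152),FR=(555,192),NL=(211,337),NR=(533,380))
S=dict(NR=(237,139),NL=(554,230),FR=(148,278),FL=(486,385))
o=[];m=[];cam=[]
for k in P:
    o.append(P[k]);m.append((190+(T[k][0]+.5)/5-.5,135+(T[k][1]+.5)/5-.5));cam.append("top")
    o.append(P[k]);m.append((165+(S[k][0]+.5)/4.5-.5,145+(S[k][1]+.5)/4.5-.5));cam.append("scene")
o=np.array(o)/1e3;m=np.array(m)
def world(p,xyz):
    x,y,z=np.atleast_2d(xyz).T;c,s=np.cos(p[2]),np.sin(p[2])
    return np.c_[p[0]+c*x-s*y,p[1]+s*x+c*y,.014+z]
def res(p):
    W=world(p,np.c_[o,np.full(8,.034)])
    return np.array([proj(c,w)[0] for c,w in zip(cam,W)])-m
r=least_squares(lambda p:res(p).ravel(),[.63,0,0])
p=r.x
if __name__=="__main__":
    print(p,np.degrees(p[2]));print(res(p).round(1))
    for k,v in P.items():
        sx=np.sign(v[0]);sy=np.sign(v[1])
        print(k,"plate",world(p,[v[0]/1e3,v[1]/1e3,.034]).round(4),"tip up",world(p,[sx*.11,sy*.061,.080]).round(4),"push",world(p,[sx*.11,sy*.067,.07]).round(4))
    print("drop",back("top",190+82/5,135+300/5,.02),"beaker",back("top",190+660/5,135+345/5,.02))
    s=bot.read_state();from scipy.spatial.transform import Rotation as Ro
    print(Ro.from_rotvec(s["tcp_rot"]).as_matrix().round(3))
E
python3 fit.py
```

```text
[ 0.57040645 -0.0318074  -0.12209478] -6.995515357599616
[[-0.4  0.2]
 [-0.3 -0.4]
 [-0.4  0.4]
 [-0.3 -0.1]
 [-0.5 -0.3]
 [-0.5  0. ]
 [-0.4 -0.3]
 [-0.4  0. ]]
FL plate [[0.6509 0.0742 0.048 ]] tip up [[0.687  0.0153 0.094 ]] push [[0.6877 0.0213 0.084 ]]
FR plate [[ 0.6229 -0.1541  0.048 ]] tip up [[ 0.6722 -0.1058  0.094 ]] push [[ 0.6714 -0.1117  0.084 ]]
NL plate [[0.5179 0.0905 0.048 ]] tip up [[0.4687 0.0421 0.094 ]] push [[0.4694 0.0481 0.084 ]]
NR plate [[ 0.4899 -0.1378  0.048 ]] tip up [[ 0.4538 -0.079   0.094 ]] push [[ 0.4531 -0.0849  0.084 ]]
drop [0.54571942 0.1824091  0.02      ] beaker [ 0.5172963  -0.23447795  0.02      ]
[[ 0.973  0.23  -0.   ]
 [ 0.23  -0.973  0.002]
 [ 0.    -0.002 -1.   ]]
```

>>> play_rows([
  {"translation": [0, 0, 0], "spin": 1},
  {"translation": [0, 0, 0], "spin": 1},
  {"translation": [0, 0, 0], "spin": 1},
  {"translation": [0, 0, 0], "spin": 1},
  {"translation": [0, 0, 0], "spin": 0.06},
], jaw=-1, force=40)

```text
time: 0.6
tool_pos: [0.155, -0.6565, 0.2305]
tcp_rot: [-3.134, 0.193, 0.001]
wrist_force: [0.7, 0.1, -1.1]
width: 0.144
```

>>> play_rows([
  {"translation": [0.018, -0.037, 0], "spin": 0},
  {"translation": [0.018, -0.037, 0], "spin": 0},
  {"translation": [0.018, -0.037, 0], "spin": 0},
  {"translation": [0.018, -0.037, 0], "spin": 0},
  {"translation": [0.018, -0.037, 0], "spin": 0},
])

```text
time: 1.1
tool_pos: [0.2675, -0.4827, 0.231]
tcp_rot: [-3.135, 0.19, 0.0]
wrist_force: [1.0, 0.1, -0.7]
width: 0.001
```

>>> play_rows([
  {"translation": [0.018, -0.037, 0], "spin": 0},
  {"translation": [0.018, -0.037, 0], "spin": 0},
  {"translation": [0.018, -0.037, 0], "spin": 0},
  {"translation": [0.018, -0.037, 0], "spin": 0},
  {"translation": [0.018, -0.037, 0], "spin": 0},
])

```text
time: 1.6
tool_pos: [0.3794, -0.3101, 0.2312]
tcp_rot: [3.136, -0.189, 0.0]
wrist_force: [0.6, -0.3, 0.2]
width: 0.001
```

>>> play_rows([
  {"translation": [0.018, -0.037, 0.02], "spin": 0},
  {"translation": [0.018, -0.037, 0.03], "spin": 0},
  {"translation": [0.018, -0.037, 0.04], "spin": 0},
  {"translation": [0.018, -0.037, 0.03], "spin": 0},
  {"translation": [0.018, -0.037, 0.02], "spin": 0},
])

```text
time: 2.1
tool_pos: [0.4862, -0.1428, 0.0951]
tcp_rot: [-3.135, 0.189, 0.004]
wrist_force: [-0.3, -1.7, -0.1]
width: -0.0
```

>>> play_rows([
  {"translation": [0, 0, 0], "spin": 0},
])

```text
time: 2.2
tool_pos: [0.4862, -0.1403, 0.0939]
tcp_rot: [-3.133, 0.182, 0.009]
wrist_force: [-1.1, 0.3, 0.2]
width: -0.0
```

>>> play_rows([
  {"translation": [0.002, -0.001, 0.012], "spin": 0},
  {"translation": [0.001, -0.001, 0.012], "spin": 0},
  {"translation": [0, 0, 0.008], "spin": 0},
  {"translation": [0, 0, 0.003], "spin": 0},
  {"translation": [0, 0, 0], "spin": 0},
])

```text
time: 2.7
tool_pos: [0.4896, -0.1438, 0.062]
tcp_rot: [-3.135, 0.194, 0.002]
wrist_force: [-0.4, 0.7, 0.3]
width: 0.001
```

>>> play_rows([
  {"translation": [0, -0.003, 0.004], "spin": 0},
  {"translation": [0, -0.003, 0], "spin": 0},
])

```text
time: 2.9
tool_pos: [0.491, -0.1374, 0.0585]
tcp_rot: [-3.136, 0.194, -0.0]
wrist_force: [0.1, -0.5, -0.7]
width: 0.002
```

>>> play_rows([
  {"translation": [0, 0, 0], "spin": 0},
])

```text
time: 3.0
tool_pos: [0.4913, -0.137, 0.0588]
tcp_rot: [-3.136, 0.192, -0.001]
wrist_force: [0.5, 0.2, 1.4]
width: 0.002
```

>>> play_rows([
  {"translation": [0, 0, 0.004], "spin": 0},
  {"translation": [0, 0, 0.004], "spin": 0},
  {"translation": [0, 0, 0.001], "spin": 0},
  {"translation": [0, 0, 0.0], "spin": 0},
])

```text
time: 3.4
tool_pos: [0.4908, -0.1371, 0.0491]
tcp_rot: [-3.136, 0.192, 0.001]
wrist_force: [0.0, -0.2, -0.5]
width: 0.002
```

>>> play_rows([
  {"translation": [0, 0, 0.001], "spin": 0},
  {"translation": [0, 0, 0], "spin": 0},
])

```text
time: 3.6
tool_pos: [0.4911, -0.1372, 0.0484]
tcp_rot: [-3.136, 0.192, 0.0]
wrist_force: [-0.3, 0.4, -0.1]
width: -0.002
```

>>> play_rows([
  {"translation": [0, 0, 0.001], "spin": 0},
  {"translation": [0, 0, 0], "spin": 0},
])

```text
time: 3.8
tool_pos: [0.4913, -0.1373, 0.048]
tcp_rot: [3.136, -0.192, 0.0]
wrist_force: [-1.4, 1.4, 4.3]
width: 0.001
```

Contact. I'll press in further in small steps.

>>> play_rows([
  {"translation": [0, 0, 0.001], "spin": 0},
  {"translation": [0, 0, 0], "spin": 0},
])

```text
time: 4.0
tool_pos: [0.4914, -0.1373, 0.048]
tcp_rot: [3.136, -0.192, 0.0]
wrist_force: [-5.0, 1.2, 11.8]
width: 0.003
```

>>> play_rows([
  {"translation": [0, 0, 0.001], "spin": 0},
  {"translation": [0, 0, 0], "spin": 0},
])

```text
time: 4.2
tool_pos: [0.4914, -0.1373, 0.0479]
tcp_rot: [3.136, -0.192, -0.0]
wrist_force: [-6.9, 1.0, 18.6]
width: 0.0
```

>>> play_rows([
  {"translation": [0, 0, -0.01], "spin": 0},
  {"translation": [0, 0, -0.015], "spin": 0},
  {"translation": [0, 0, -0.015], "spin": 0},
  {"translation": [0, -0.02, 0], "spin": 0},
  {"translation": [0, -0.03, 0], "spin": 0},
])

```text
time: 4.7
tool_pos: [0.4982, -0.0883, 0.0866]
tcp_rot: [3.135, -0.196, 0.004]
wrist_force: [-0.1, 0.5, -0.3]
width: -0.002
```

>>> play_rows([
  {"translation": [0, -0.04, 0], "spin": 0},
  {"translation": [0, -0.04, 0], "spin": 0},
  {"translation": [0, -0.04, 0], "spin": 0},
  {"translation": [0, -0.035, 0], "spin": 0},
  {"translation": [-0.001, -0.024, 0], "spin": 0},
])

```text
time: 5.2
tool_pos: [0.5185, 0.0925, 0.0857]
tcp_rot: [-3.135, 0.19, -0.001]
wrist_force: [-0.0, -1.3, 0.3]
width: 0.0
```

>>> play_rows([
  {"translation": [0, 0, 0.01], "spin": 0},
  {"translation": [0, 0, 0.01], "spin": 0},
  {"translation": [0, 0, 0.006], "spin": 0},
  {"translation": [0, 0, 0], "spin": 0},
  {"translation": [0, 0, 0], "spin": 0},
])

```text
time: 5.7
tool_pos: [0.5177, 0.0892, 0.059]
tcp_rot: [3.135, -0.195, -0.002]
wrist_force: [0.6, -0.2, -0.2]
width: 0.001
```

Well placed over the near left plate.

>>> play_rows([
  {"translation": [0, 0, 0.004], "spin": 0},
  {"translation": [0, 0, 0.004], "spin": 0},
  {"translation": [0, 0, 0.002], "spin": 0},
  {"translation": [0, 0, 0.0], "spin": 0},
])

```text
time: 6.1
tool_pos: [0.5178, 0.0901, 0.0491]
tcp_rot: [3.136, -0.193, -0.001]
wrist_force: [-0.0, 0.5, -1.2]
width: 0.004
```

>>> play_rows([
  {"translation": [0, 0, 0.001], "spin": 0},
  {"translation": [0, 0, 0], "spin": 0},
])

```text
time: 6.3
tool_pos: [0.5181, 0.0903, 0.0485]
tcp_rot: [-3.136, 0.192, -0.0]
wrist_force: [-0.2, 0.3, -0.8]
width: -0.001
```

>>> play_rows([
  {"translation": [0, 0, 0.001], "spin": 0},
  {"translation": [0, 0, 0], "spin": 0},
])

```text
time: 6.5
tool_pos: [0.5183, 0.0903, 0.0478]
tcp_rot: [-3.136, 0.192, -0.0]
wrist_force: [-0.8, 0.4, 2.8]
width: 0.001
```

>>> play_rows([
  {"translation": [0, 0, 0.001], "spin": 0},
  {"translation": [0, 0, 0], "spin": 0},
])

```text
time: 6.7
tool_pos: [0.5181, 0.0905, 0.0467]
tcp_rot: [-3.135, 0.192, 0.0]
wrist_force: [-1.6, 1.4, 3.3]
width: 0.002
```

>>> play_rows([
  {"translation": [0, 0, 0.0005], "spin": 0},
  {"translation": [0, 0, 0], "spin": 0},
])

```text
time: 6.9
tool_pos: [0.518, 0.0905, 0.0461]
tcp_rot: [-3.135, 0.192, 0.0]
wrist_force: [-2.3, 3.1, 4.5]
width: -0.002
```

>>> play_rows([
  {"translation": [0, 0, 0.001], "spin": 0},
  {"translation": [0, 0, 0], "spin": 0},
])

```text
time: 7.1
tool_pos: [0.518, 0.0905, 0.0451]
tcp_rot: [-3.135, 0.192, 0.0]
wrist_force: [-2.1, 3.7, 5.7]
width: -0.001
```

>>> play_rows([
  {"translation": [0, 0, 0.001], "spin": 0},
  {"translation": [0, 0, 0], "spin": 0},
])

```text
time: 7.3
tool_pos: [0.5179, 0.0906, 0.0444]
tcp_rot: [-3.135, 0.193, 0.001]
wrist_force: [-4.0, 2.8, 9.2]
width: -0.003
```

>>> play_rows([
  {"translation": [0, 0, -0.01], "spin": 0},
  {"translation": [0, 0, -0.02], "spin": 0},
  {"translation": [0, 0, -0.025], "spin": 0},
  {"translation": [0, 0, -0.022], "spin": 0},
  {"translation": [0, 0, 0], "spin": 0},
])

```text
time: 7.8
tool_pos: [0.5214, 0.0901, 0.1248]
tcp_rot: [-3.135, 0.192, -0.012]
wrist_force: [1.5, -0.3, -0.1]
width: -0.001
```

>>> play_rows([
  {"translation": [-0.015, 0.015, 0], "spin": 0},
  {"translation": [-0.015, 0.015, 0], "spin": 0},
  {"translation": [-0.013, 0.015, 0], "spin": 0},
  {"translation": [0, 0, 0], "spin": 0},
  {"translation": [0, 0, 0], "spin": 0},
])

```text
time: 8.3
tool_pos: [0.4698, 0.0505, 0.1204]
tcp_rot: [3.136, -0.194, -0.0]
wrist_force: [-0.4, 0.0, 0.3]
width: 0.0
```

Run:
```python
from fit import *
print("target",world(p,[-.110,.070,.07]), bot.read_state()["tool_pos"])
a=bot.read_camera("scene")[145:275,165:335]; cv2.imwrite("pics/cs1.png",cv2.resize(a,None,fx=4.5,fy=4.5,interpolation=cv2.INTER_CUBIC))
```

```text
target [[0.46975074 0.05106858 0.084     ]] [0.46981106 0.05051928 0.12041913]
```

View pics/cs1.png

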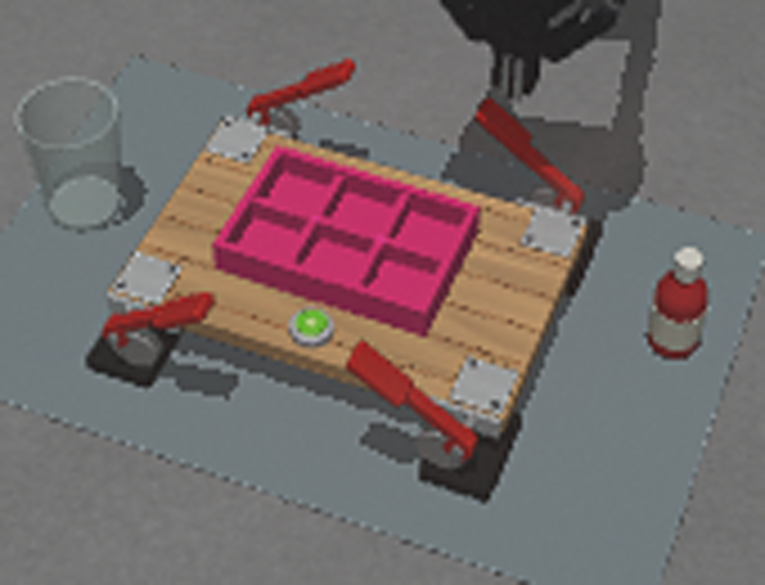

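The board hasn't moved, and the fingertip at crop (515,90) stands above the near left lever.

>>> play_rows([
  {"translation": [0, 0, 0.01], "spin": 0},
  {"translation": [0, 0, 0.01], "spin": 0},
  {"translation": [0, 0, 0.004], "spin": 0},
  {"translation": [0, 0, 0.004], "spin": 0},
  {"translation": [0, 0, 0.004], "spin": 0},
])

```text
time: 8.85
tool_pos: [0.4701, 0.0509, 0.0886]
tcp_rot: [-3.136, 0.192, 0.0]
wrist_force: [0.5, 0.5, 1.1]
width: 0.001
```

>>> play_rows([
  {"translation": [0, 0, 0.003], "spin": 0},
  {"translation": [0, 0, 0.003], "spin": 0},
  {"translation": [0, 0, 0.003], "spin": 0},
  {"translation": [0, 0, 0], "spin": 0},
])

```text
time: 9.25
tool_pos: [0.4704, 0.0507, 0.0801]
tcp_rot: [-3.136, 0.192, -0.002]
wrist_force: [0.8, 0.4, 3.2]
width: 0.001
```

Contact at about 3 N, so the lever is turning. I'll continue at the same pace.

>>> play_rows([
  {"translation": [0, 0, 0.003], "spin": 0},
  {"translation": [0, 0, 0.003], "spin": 0},
  {"translation": [0, 0, 0.003], "spin": 0},
  {"translation": [0, 0, 0.003], "spin": 0},
  {"translation": [0, 0, 0.0], "spin": 0},
])

```text
time: 9.75
tool_pos: [0.4698, 0.0507, 0.0676]
tcp_rot: [3.136, -0.192, -0.0]
wrist_force: [0.7, -1.3, 2.5]
width: -0.005
```

>>> play_rows([
  {"translation": [0, 0, 0.003], "spin": 0},
  {"translation": [0, 0, 0.003], "spin": 0},
  {"translation": [0, 0, 0.003], "spin": 0},
  {"translation": [0, 0, 0.003], "spin": 0},
  {"translation": [0, 0, 0.0], "spin": 0},
])

```text
time: 10.25
tool_pos: [0.4698, 0.0507, 0.0555]
tcp_rot: [3.136, -0.192, -0.0]
wrist_force: [0.1, -1.6, 3.9]
width: 0.0
```

>>> play_rows([
  {"translation": [0, 0, 0.002], "spin": 0},
  {"translation": [0, 0, 0.002], "spin": 0},
  {"translation": [0, 0, 0.001], "spin": 0},
  {"translation": [0, 0, 0.0], "spin": 0},
])

```text
time: 10.65
tool_pos: [0.4698, 0.0508, 0.0508]
tcp_rot: [3.136, -0.192, -0.0]
wrist_force: [0.1, -2.3, 2.6]
width: 0.001
```

>>> play_rows([
  {"translation": [0, 0, 0.001], "spin": 0},
  {"translation": [0, 0, 0.0], "spin": 0},
])

```text
time: 10.85
tool_pos: [0.4699, 0.0507, 0.0502]
tcp_rot: [3.136, -0.192, -0.001]
wrist_force: [-1.1, -2.7, 4.1]
width: 0.003
```

>>> play_rows([
  {"translation": [0, 0, 0.001], "spin": 0},
  {"translation": [0, 0, 0.0], "spin": 0},
])

```text
time: 11.05
tool_pos: [0.4699, 0.0507, 0.0499]
tcp_rot: [3.135, -0.192, -0.001]
wrist_force: [-2.7, -2.8, 11.2]
width: -0.003
```

>>> play_rows([
  {"translation": [0, 0, 0.0005], "spin": 0},
  {"translation": [0, 0, 0.0], "spin": 0},
])

```text
time: 11.25
tool_pos: [0.47, 0.0507, 0.0498]
tcp_rot: [3.135, -0.192, -0.001]
wrist_force: [-4.0, -3.3, 14.1]
width: 0.001
```

The lever is at its stop, with z at 0.0498 against an expected 0.050. Next I lift off and go back to the plate.

>>> play_rows([
  {"translation": [0, 0, -0.005], "spin": 0},
  {"translation": [0, 0, -0.015], "spin": 0},
  {"translation": [0, 0, -0.015], "spin": 0},
  {"translation": [0, 0, 0], "spin": 0},
  {"translation": [0, 0, 0], "spin": 0},
])

```text
time: 11.75
tool_pos: [0.4697, 0.0511, 0.0831]
tcp_rot: [-3.135, 0.192, 0.0]
wrist_force: [1.3, -0.3, 0.6]
width: 0.004
```

>>> play_rows([
  {"translation": [0.015, -0.015, 0], "spin": 0},
  {"translation": [0.015, -0.015, 0], "spin": 0},
  {"translation": [0.013, -0.01, 0], "spin": 0},
  {"translation": [0, 0, 0], "spin": 0},
  {"translation": [0, 0, 0], "spin": 0},
])

```text
time: 12.25
tool_pos: [0.5162, 0.0852, 0.0822]
tcp_rot: [3.135, -0.192, -0.005]
wrist_force: [0.3, -0.6, -0.4]
width: 0.006
```

>>> play_rows([
  {"translation": [0, 0, 0.01], "spin": 0},
  {"translation": [0, 0, 0.01], "spin": 0},
  {"translation": [0, 0, 0.004], "spin": 0},
  {"translation": [0, 0, 0], "spin": 0},
  {"translation": [0, 0, 0], "spin": 0},
])

```text
time: 12.75
tool_pos: [0.5172, 0.0851, 0.0593]
tcp_rot: [3.136, -0.193, -0.001]
wrist_force: [0.4, -0.3, 0.7]
width: -0.0
```

Run:
```python
from h import *
a=bot.read_camera("scene")[145:275,165:335]; cv2.imwrite("pics/cs2.png",cv2.resize(a,None,fx=4.5,fy=4.5,interpolation=cv2.INTER_CUBIC))
```

```text
(no output)
```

View pics/cs2.png

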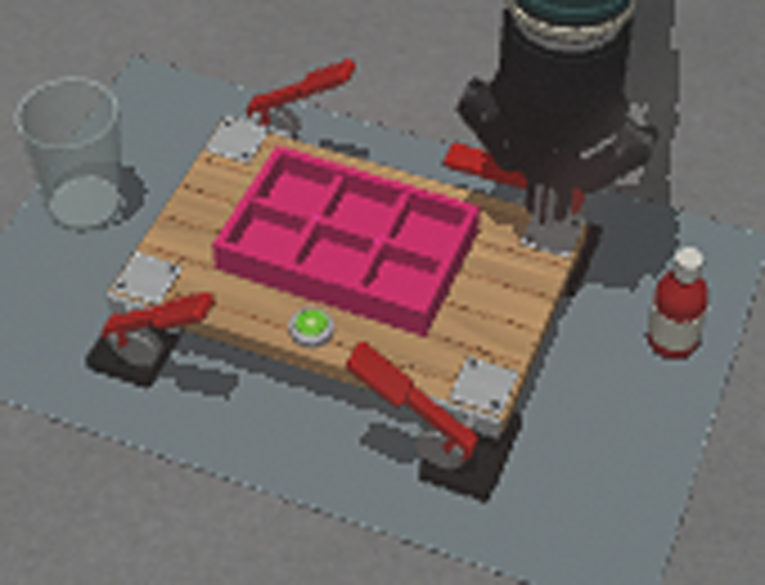

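The near left lever now lies flat, its end at crop (470,158). The other three levers are up and the board hasn't moved. I'll shift 5 mm towards the plate centre and press.

>>> play_rows([
  {"translation": [0, -0.005, 0.003], "spin": 0},
  {"translation": [0, 0, 0.004], "spin": 0},
  {"translation": [0, 0, 0.002], "spin": 0},
  {"translation": [0, 0, 0.0], "spin": 0},
])

```text
time: 13.2
tool_pos: [0.5177, 0.0902, 0.05]
tcp_rot: [3.136, -0.192, -0.002]
wrist_force: [0.7, -0.3, -0.1]
width: -0.003
```

>>> play_rows([
  {"translation": [0, 0, 0.001], "spin": 0},
  {"translation": [0, 0, 0.001], "spin": 0},
  {"translation": [0, 0, 0], "spin": 0},
])

```text
time: 13.5
tool_pos: [0.5181, 0.0902, 0.0484]
tcp_rot: [3.136, -0.192, -0.0]
wrist_force: [-0.5, -0.1, 0.5]
width: 0.002
```

>>> play_rows([
  {"translation": [0, 0, 0.001], "spin": 0},
  {"translation": [0, 0, 0], "spin": 0},
])

```text
time: 13.7
tool_pos: [0.5183, 0.0902, 0.048]
tcp_rot: [3.136, -0.192, 0.0]
wrist_force: [-1.7, -0.3, 3.9]
width: -0.0
```

>>> play_rows([
  {"translation": [0, 0, 0.001], "spin": 0},
  {"translation": [0, 0, 0], "spin": 0},
])

```text
time: 13.9
tool_pos: [0.5182, 0.0902, 0.0478]
tcp_rot: [3.136, -0.192, -0.0]
wrist_force: [-5.6, -0.8, 10.4]
width: -0.0
```

>>> play_rows([
  {"translation": [0, 0, 0.001], "spin": 0},
  {"translation": [0, 0, 0], "spin": 0},
  {"translation": [0, 0, 0], "spin": 0},
  {"translation": [0, 0, 0], "spin": 0},
])

```text
time: 14.3
tool_pos: [0.5182, 0.0903, 0.0476]
tcp_rot: [-3.136, 0.192, 0.0]
wrist_force: [-7.5, -0.8, 16.1]
width: -0.003
```

It no longer gives: z is 0.0476 at 16 N, where it was 0.0444 at 9 N before. I'll take the hand away.

>>> play_rows([
  {"translation": [0, 0, -0.005], "spin": 0},
  {"translation": [0, 0, -0.02], "spin": 0},
  {"translation": [0, 0, -0.03], "spin": 0},
  {"translation": [0, 0, -0.04], "spin": 0},
  {"translation": [0, 0, -0.04], "spin": 0},
])

```text
time: 14.8
tool_pos: [0.5174, 0.0901, 0.1811]
tcp_rot: [3.135, -0.192, -0.002]
wrist_force: [1.4, 0.9, -0.5]
width: -0.001
```

>>> play_rows([
  {"translation": [-0.02, 0, -0.03], "spin": 0},
  {"translation": [-0.03, 0, -0.01], "spin": 0},
  {"translation": [-0.03, 0, 0], "spin": 0},
  {"translation": [0, 0, 0], "spin": 0},
  {"translation": [0, 0, 0], "spin": 0},
])

```text
time: 15.3
tool_pos: [0.4386, 0.1, 0.2206]
tcp_rot: [-3.136, 0.191, -0.002]
wrist_force: [0.4, 0.1, 0.2]
width: -0.0
```

Run:
```python
from h import *
a=bot.read_camera("scene")[145:275,165:335]; cv2.imwrite("pics/cs3.png",cv2.resize(a,None,fx=4.5,fy=4.5,interpolation=cv2.INTER_CUBIC))
```

```text
(no output)
```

View pics/cs3.png

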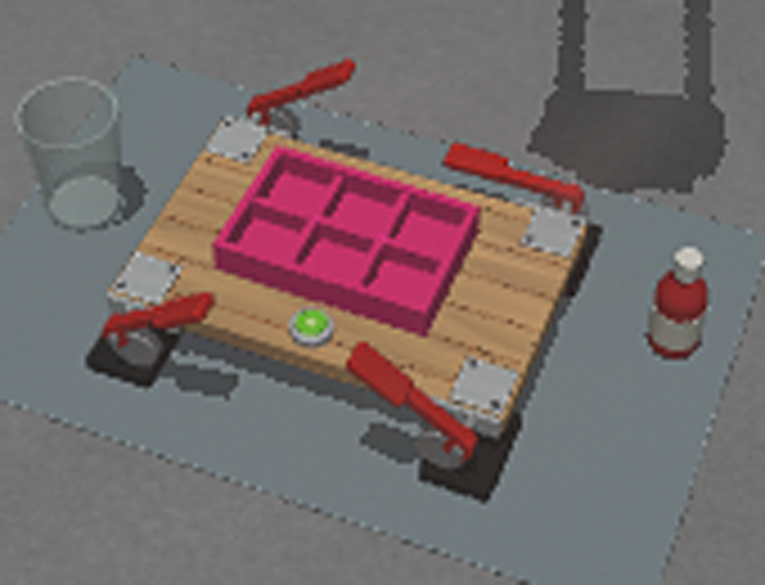

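The lever from (450,155) to (580,200) lies flat. The other levers are up and nothing has shifted, so I'll hand in.

```bash
python3 -c "
from workcell import bot
print(bot.finish_job())"
```

```text
the job is handed in; nothing more can be done
None
```

The soft corner was the near left one. Its shim lever is now pressed flat, the corner no longer gives, and the job is handed in at about 15 s of the 64 s allowed.

- **Finding the corner:** The near right plate held firm, at z 47.9 mm under 18.6 N. The near left plate gave, going down to 44.4 mm at 9 N. I did not press the two far plates, since the soft corner was already found.
- **Shim lever:** I pressed the near left lever down to its stop, where the finger stood at z 49.8 mm (50 mm expected) and the force rose to 14 N.
- **Second press:** The near left plate then held at 47.6 mm under 16 N, so the corner no longer gives.
- **Last check:** In the final picture, taken with the hand raised clear, the near left lever is flat and the other three are up. The board, mould, dropper and beaker show no visible shift. That picture was a close view of the board, so it did not cover the cup, jar, carton and knife; the arm did not go near them after the start.

No check failed or disagreed. Sideways friction of up to about 7.5 N built up during the firm presses without any visible movement of the board.

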